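# Slide the battery pack home under the charging dock's leaf spring

## Robot

A 6-joint arm with a two-finger parallel gripper is mounted at the origin on the work surface. World frame = base frame: x ahead of the robot, y to its left, z up, the work surface at z = 0. Lengths are in mm, angles in rad, forces in N, time in s.
With the tool pointing down it reaches from about 275 to 850 mm from the base axis. Payload 19 kg.
Tool frame: the origin (TCP) lies at the very end of the fingers, on their centre line; the grasp point (between the pads) lies 19 mm behind it; z points along the fingers, y is the line along which they close (so a half turn about z gives the same grasp; the last joint's range is limited). The gripper opens to 85 mm and grips with 20 to 120 N. Pads are 22 mm wide; open, the fingers measure 114 mm over their backs; the gripper's body (76 mm by 85 mm) begins 54 mm behind the grasp point. The pads swing forward as they close: fully open they stand 13 mm farther back than shut.
Start: joints at [-1.429, 0.15, 1.437, -0, 1.554, -0.134], TCP at [156.557, -553.245, 231.267] pointing down, gripper open.
Joint ranges: [-2.8, 2.8], [-0.68, 2.1], [0.12, 2.68], [-1.39, 4.53], [0.16, 2.79], [-2.81, 2.81]. Speed limits (rad/s): [1.89, 1.89, 2.22, 3.01, 3.01, 3.01].

## Interface

Orientations are given as a unit quaternion [w, x, y, z].
In Python, from cell import sensors, imaging, manip gives the robot as it stands.
- The arm moves only by the tool arm_command, never from a script. Its argument "plan" is a list of rows, each an object with "linear": the shift along the world's x, y, z in m, a list of three; "spin": the turn about the world's z in degrees; "jaw": the opening, from 0 (shut) to 1 (fully open). In form: [{"linear": [x, y, z], "spin": spin, "jaw": jaw}, ...]. A call has 1 to 5 rows; each row shifts and turns the commanded pose from where the row before left it; what a row does not reach is not made up. A row lasts 1/10 s, in which the tool goes at most 50 mm and 8.59 degrees, less where a joint would pass 70% of its speed; a pose out of reach is approached as far as the arm can. A call with a gripper value outside its range is refused whole. The fingers move at their own pace and stop on an object; "grip_force" is the grip in N (left out, the last holds). Time passes only in rows, so rows that do not move let the fingers close. It gives the time, the measured TCP pose, the force, the opening and the grip force at its end, in the units of the state.
- sensors.observe(): the state, without advancing time (a new reading comes with each control period).
- imaging.get_image(name): name is "scene" or "top"; returns a dict with "image" (400x640x3 uint8, blue, green, red), "mtx" (3x3 intrinsics, pixels), "rvec" (rotation vector, rad) and "tvec" (3), from world to camera coordinates, as OpenCV has them. Camera axes: x right, y down, z forward; pixel columns grow to the right and rows downward; lengths in mm; the calibration is good to about 2 mm. A picture is of the moment at which its call begins. There is no depth.
- manip.sign_off(): hands the job in; it is judged then, once.
The state is a dict: "clock": time; "q": joint angles; "qvel": joint speeds; "effort": joint torques, N m; "tcp_pos": TCP position; "ee_rot": TCP orientation; "wrist_force": force on the tool from outside, world axes, zero at the start; "moment": the same for the moment, N m; "opening": finger opening in mm; "gripper_force": force on a finger pad.
Only numpy, scipy, OpenCV 4.12 (cv2) and the standard library are available. Lean on these libraries where they do the work, as an engineer would, in place of code of your own. Each camera call takes 0.05 s, during which the arm holds its last target. There are 200 camera calls.

## Task

Three bench docks each hold a white battery pack; in one of them the pack has only been dropped in and lies back at the tail end of the bay, short of the leaf spring. With closed fingertips press down hard on that pack's orange rubber patch and, keeping it pressed, slide it along the bay under the leaf spring until it is fully home against the terminal wall, then take the fingers away. Do not lift the pack out of its bay, and leave the two packs that are already home and everything else on the bench where they are.

Things in the scene. Friction and masses are not known exactly. Their poses are not given: they have to be found in the camera images.
- patch (a point): Centre of the top face of the orange ribbed rubber patch (36 mm along x 34 mm across, friction about 1) on the pack to be moved, 0.8 mm proud of the pack's top. x points along the pack to its nose, z up. The point is 22 mm ahead of the tail face and 62 mm behind the nose face. All else on packs, docks and leaves is slick (friction about 0.2)
- nose (a point): Centre of the flat black nose face of the same pack, 12 mm above its underside; x points out of the face, z up. The pack is a white block 84 mm long, 44 mm wide and 24 mm high, of 0.11 to 0.22 kg, with brass contacts in the nose
- dock: Dock of the pack to be moved: black, 172 x 64 mm, screwed down. Origin on the bench under the bay; +x is the way the pack slides home (away from the robot, yaw within 0.5 rad), z up. Bay 46 mm wide, 124 mm long, its floor at z = 12 mm. Side and tail walls end at z = 35 mm, 1 mm below the pack's top (36 mm), so only its top can be reached. At the start 1 to 4 mm are free behind the pack
- home (a point): Point fixed in the dock where patch lies when the pack is home: dock x = -14 mm, z = 36.8 mm; axes as the dock. At the start the patch is 35 to 39 mm short of it, towards -x
- terminal (a point): Centre of the terminal wall's face (dock x = +48 mm, z = 24 mm), which the nose face meets when home; axes as the dock. The tower behind it is at most 51 mm high above the bench
- leaf (a joint): That dock's steel leaf spring, 18 mm wide, clamped on the terminal tower and reaching 34 mm back over the bay. Angle in rad: 0 at rest, grows as its free end is lifted, about 0.075 with the pack beneath. It presses on the pack with about 8 N at first, 12 N when the pack is under it
- leaf_bend (a point): Lowest point of that leaf, under its bend: at rest at dock x = +24 mm, z = 33 mm, 3 mm below the pack's top. From there a lip rises at 30 degrees towards the tail to dock x = +14.5 mm, z = 38 mm; the pack's nose edge meets it after about 5 to 10 mm of sliding and wedges it up. The patch then needs 13 N or more of downward push; about 20 N is good
- pack_b: Another such pack, already home in its own dock; origin at the centre of its underside. Leave alone
- pack_c: Another such pack, already home in its own dock; origin at the centre of its underside. Leave alone
- screwdriver: Screwdriver 170 mm long lying on the bench near the robot. Leave alone
- diffuser: White plastic lamp dome, 120 mm across, 52 mm high, upside down on its rim; origin under its centre. Leave alone
- led_board: Green curved LED board, about 190 mm long and 26 mm wide, lying flat. Leave alone
- cleaner: White bottle with yellow label and red cap, 42 mm across, 110 mm high, beyond the docks; origin under its centre. Leave alone
- screw_jar: Amber jar with steel cap, 52 mm across, 60 mm high, beyond the docks; origin under its centre. Leave alone
- meter: Yellow hand meter 170 x 85 mm, 42 mm high, lying flat; origin under its centre. Leave alone
Not all that is in view belongs to the job. What is shaped like the part that bears patch but turquoise is not meant. Leave any purple look-alike of the dock alone.

How it is judged (in metres and radians):
On the way, in this order (a step that is already met when the one before it is completed fails the run):
1. the fingers press on the pack with more than 8 N before it has gone under the leaf spring (contact force between the fingers and pack above 8 N and value of joint leaf below 0.045 rad), for 0.05 s.
2. still pressed with more than 6 N, the pack has lifted the leaf spring and passes under it (contact force between the fingers and pack above 6 N and value of joint leaf above 0.055 rad and x of nose in the frame of dock above 0.026 m), for 0.05 s.
At the end, for the whole second after the job is handed in: The pack's nose face is within 2.5 mm of the terminal wall, the pack lies flat on the bay's floor (within 2 mm in height and 0.04 rad) with the leaf spring resting on its top, the other two packs have not moved by 4 mm, and the fingers are clear (x of nose in the frame of dock above 0.0455 m and z of nose in the frame of dock between 0.022 and 0.026 m and angle between nose's own z axis and vertical below 0.04 rad and value of joint leaf between 0.05 and 0.11 rad and distance of each of pack_b, pack_c from where it was at the start of the episode below 0.004 m); the robot touches nothing.
It fails at once if the pack is lifted (its nose or patch more than 8 mm above where it lies in the bay) or tipped by more than 0.2 rad (z of nose in the frame of dock above 0.032 m or z of patch in the frame of dock above 0.045 m or angle between nose's own z axis and vertical above 0.2 rad).
It fails at once if one of the two packs already home is moved by more than 4 mm (distance of any of pack_b, pack_c from where it was at the start of the episode above 0.004 m).
It fails at once if another thing on the bench is moved by more than 15 mm (distance of any of screwdriver, diffuser, led_board, cleaner, screw_jar, meter from where it was at the start of the episode above 0.015 m).
It also fails if it takes over 38 s, if anything falls off the work surface, if the arm or the gripper's body presses on something with over 40 N, if the wrist force passes 120 N, or if a joint passes its speed limit or range.

## Working session

There is one attempt and no reset: what is moved stays moved. The work goes in short steps, Python scripts to look and compute and a tool call to move; the robot and the scene stay as the last step left them, time stands still between calls to the robot, and variables do not carry over. Pictures are saved under pics/ and viewed, at most 10 in all, crops included, and the job is handed in when it is done.

Besides the shell and the picture viewer there is one more tool, called after "Call:" as a command line: name --argument value ..., lists and objects as JSON in quotes. arm_command: Moves the arm, as the interface text tells. Its arguments: {"type":"object","properties":{"plan":{"type":"array"},"grip_force":{"type":"number"}},"required":["plan"]}

```bash
mkdir -p pics; cat > h.py <<'E'
import numpy as np, cv2
from cell import sensors, imaging, manip
def ray(c,uv):
    R=cv2.Rodrigues(np.array(c["rvec"],float))[0]; t=np.array(c["tvec"],float).ravel()
    d=R.T@np.linalg.inv(np.array(c["mtx"]))@np.array([uv[0],uv[1],1.]); return -R.T@t,d
def plane(c,uv,z):
    o,d=ray(c,uv); return o+d*(z-o[2])/d[2]
def tri(c1,u1,c2,u2):
    o1,d1=ray(c1,u1);o2,d2=ray(c2,u2)
    s=np.linalg.lstsq(np.c_[d1,-d2],o2-o1,rcond=None)[0]
    a,b=o1+d1*s[0],o2+d2*s[1]; return (a+b)/2,np.linalg.norm(a-b)
def orange(c):
    hsv=cv2.cvtColor(np.asarray(c["image"]),cv2.COLOR_BGR2HSV)
    m=cv2.inRange(hsv,(4,130,90),(20,255,255))
    out=[]
    for k in cv2.findContours(m,cv2.RETR_EXTERNAL,cv2.CHAIN_APPROX_NONE)[0]:
        if cv2.contourArea(k)>25:
            M=cv2.moments(k); out.append((cv2.contourArea(k),M['m10']/M['m00'],M['m01']/M['m00'],cv2.boxPoints(cv2.minAreaRect(k)).round(1).tolist()))
    return out
E
python3 - <<'E'
from h import *
for n in("scene","top"):
    c=imaging.get_image(n); cv2.imwrite(f"pics/{n}0.png",c["image"]); print(n,ray(c,(320,200)))
    for o in orange(c): print(o, plane(c,o[1:3],36.8).round(1))
print(sensors.observe())
E
```

```text
scene (array([1280.26560305, -561.77444213,  903.09006866]), array([-0.55813864,  0.46479848, -0.68739669]))
(156.0, 187.38675213675214, 395.1773504273504, [[171.0, 388.0], [199.0, 388.0], [199.0, 399.0], [171.0, 399.0]]) [ 837.  -499.7   36.8]
(149.0, 222.8903803131991, 394.7762863534675, [[206.0, 385.0], [238.0, 385.0], [238.0, 399.0], [206.0, 399.0]]) [ 876.7 -447.7   36.8]
(70.0, 167.48095238095237, 390.1357142857143, [[150.3000030517578, 396.8999938964844], [176.8000030517578, 378.79998779296875], [181.5, 385.70001220703125], [155.0, 403.79998779296875]]) [ 805.5 -524.4   36.8]
(1046.0, 149.5933715742511, 380.85181644359466, [[104.0, 395.6000061035156], [172.89999389648438, 355.3999938964844], [183.1999969482422, 373.0], [114.30000305175781, 413.20001220703125]]) [ 768.2 -543.    36.8]
(34.0, 159.22549019607843, 358.53431372549016, [[144.8000030517578, 361.8999938964844], [168.39999389648438, 349.1000061035156], [171.10000610351562, 354.0], [147.5, 366.79998779296875]]) [ 737.1 -509.1   36.8]
(28.5, 351.98830409356725, 267.74853801169587, [[342.20001220703125, 269.20001220703125
[... 3143 characters left out ...]
  36.8]
{'clock': 0.1, 'q': array([-1.42894873e+00,  1.50961303e-01,  1.43792611e+00, -1.80040822e-05,
        1.55382607e+00, -1.34002553e-01]), 'qvel': array([-0.00106388, -0.00138982, -0.00302967,  0.00034944, -0.00104722,
        0.00097994]), 'effort': array([ 4.53728309e-03, -7.14383626e+01, -5.71780479e+01, -7.87331373e-05,
        7.33925292e-03,  2.94124320e-06]), 'tcp_pos': array([ 156.55285168, -553.05220124,  230.74176192]), 'ee_rot': array([-5.60374981e-04,  9.90503228e-01,  1.37488328e-01, -1.11988225e-05]), 'wrist_force': array([-0.38082517, -0.33578885, -0.12780357]), 'moment': array([ 0.04304905, -0.01681485,  0.03476311]), 'gripper_force': 0.0, 'opening': 85.50018570981501}
```

View pics/scene0.png

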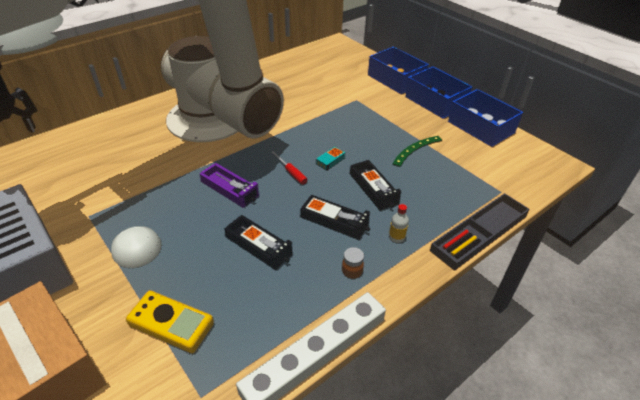

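View pics/top0.png

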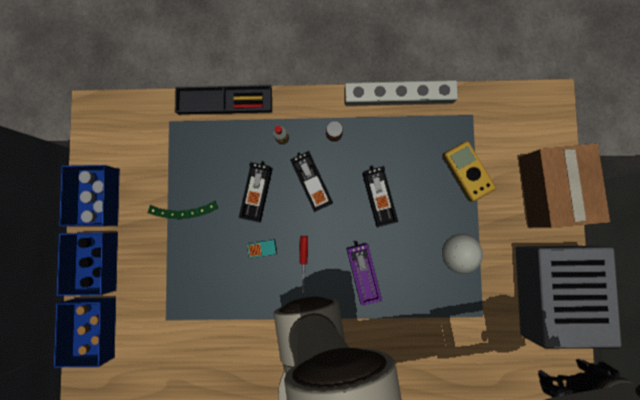

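The scene view shows the three black docks at about (258,242), (335,214) and (375,184). In the top view they are at (380,195), (312,181) and (257,190), with the decoys (turquoise pack, purple dock) nearer the robot. The middle pack looks set back, so I'll enlarge the top view to check.

```bash
python3 - <<'E'
from h import *
a=cv2.imread("pics/top0.png")[140:235,230:410]; cv2.imwrite("pics/z1.png",cv2.resize(a,None,fx=4.4,fy=4.4,interpolation=cv2.INTER_CUBIC))
c1=imaging.get_image("scene");c2=imaging.get_image("top")
for s,t in(((252.06,232.99),(381.81,201.57)),((316.39,204.54),(318.5,196.75)),((371.26,175.15),(253.09,197.2))): print(tri(c1,s,c2,t))
# white+orange outline of each pack in top view
hsv=cv2.cvtColor(c2["image"],cv2.COLOR_BGR2HSV)
m=cv2.inRange(hsv,(0,0,150),(180,70,255))|cv2.inRange(hsv,(4,130,90),(20,255,255))
# dark docks
for n,mm in(("pack",m),("dock",cv2.inRange(hsv,(0,0,0),(180,255,45)))):
  mm=mm.copy(); mm[:140]=0;mm[235:]=0;mm[:,:230]=0;mm[:,410:]=0
  if n=="dock": mm=cv2.morphologyEx(mm,cv2.MORPH_CLOSE,np.ones((9,9)))
  for k in cv2.findContours(mm,cv2.RETR_EXTERNAL,cv2.CHAIN_APPROX_NONE)[0]:
    if cv2.contourArea(k)>60:
        b=cv2.boxPoints(cv2.minAreaRect(k)); P=np.array([plane(c2,p,36)[:2] for p in b])
        e=[P[1]-P[0],P[2]-P[1]]; l=max(e,key=np.linalg.norm); l=l*np.sign(l[0])
        print(n,P.mean(0).round(1),[np.linalg.norm(x).round(1) for x in e],"yaw",np.arctan2(l[1],l[0]).round(3),b.round(1).tolist())
E
```

```text
(array([ 568.82076599, -184.71035789,   38.93294134]), np.float64(0.7498238751265178))
(array([586.54597356,   4.28374762,  38.98350796]), np.float64(0.5026384175445616))
(array([588.31902843, 200.98687006,  39.86178382]), np.float64(0.9536592710561032))
pack [ 588.9 -180. ] [np.float64(39.6), np.float64(78.5)] yaw 0.235 [[370.20001220703125, 184.1999969482422], [382.8999938964844, 180.6999969482422], [389.79998779296875, 206.0], [377.1000061035156, 209.39999389648438]]
pack [605.5  12.3] [np.float64(39.3), np.float64(78.3)] yaw 0.414 [[304.5, 181.6999969482422], [316.29998779296875, 176.1999969482422], [327.20001220703125, 199.6999969482422], [315.3999938964844, 205.10000610351562]]
pack [609.  196.3] [np.float64(77.3), np.float64(38.9)] yaw -0.198 [[246.1999969482422, 201.8000030517578], [251.1999969482422, 176.8000030517578], [263.70001220703125, 179.3000030517578], [258.70001220703125, 204.3000030517578]]
dock [ 590.4 -176.7] [np.float64(69.6), np.float64(180.8)] yaw 0.218 [[360.29998779296875, 168.5], [382.70001220703125, 162.8000030517578], [397.5, 221.10000610351562], [375.20001220703125, 226.8000030517578]]
dock [610.2 193.7] [np.float64(181.9), np.float64(70.2)] yaw -0.213 [[238.3000030517578, 217.1999969482422], [250.89999389648438, 158.60000610351562], [273.3999938964844, 163.39999389648438], [260.70001220703125, 222.0]]
dock [639.2  27.3] [np.float64(63.0), np.float64(181.1)] yaw 0.416 [[288.8999938964844, 157.3000030517578], [307.6000061035156, 148.5], [332.70001220703125, 202.39999389648438], [313.8999938964844, 211.10000610351562]]
```

View pics/z1.png

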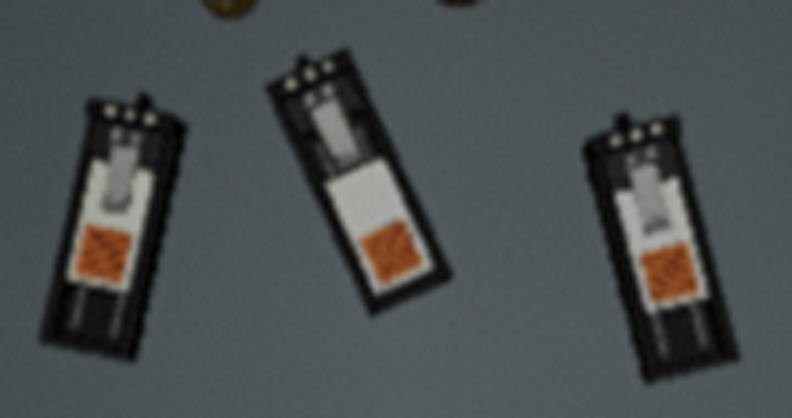

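The middle pack lies at its bay's tail. The gap to the leaf is at about (335,165) in the crop, and its patch is at (392,250) in the crop, (318.5,196.7) in the full image. That puts the patch at roughly (586.5, 4.3), yaw 0.415. The tool's x axis is now at 0.276, so it needs about +8°. I'll go above the patch with the jaw shut.

Call:
arm_command --plan '[{"linear": [0.021, 0.028, 0], "spin": 0.4, "jaw": 0}, {"linear": [0.021, 0.028, 0], "spin": 0.4, "jaw": 0}, {"linear": [0.021, 0.028, 0], "spin": 0.4, "jaw": 0}, {"linear": [0.021, 0.028, 0], "spin": 0.4, "jaw": 0}, {"linear": [0.021, 0.028, 0], "spin": 0.4, "jaw": 0}]' --grip_force 40

```text
clock: 0.7
tcp_pos: [262.1, -412.0, 231.2]
ee_rot: [-0.0, 0.988, 0.155, -0.0]
wrist_force: [1.0, -0.3, 0.3]
opening: 12.4
gripper_force: 0.0
```

Call:
arm_command --plan '[{"linear": [0.021, 0.028, 0], "spin": 0.4, "jaw": 0}, {"linear": [0.021, 0.028, 0], "spin": 0.4, "jaw": 0}, {"linear": [0.021, 0.028, 0], "spin": 0.4, "jaw": 0}, {"linear": [0.021, 0.028, 0], "spin": 0.4, "jaw": 0}, {"linear": [0.021, 0.028, 0], "spin": 0.4, "jaw": 0}]'

```text
clock: 1.2
tcp_pos: [367.1, -271.9, 231.3]
ee_rot: [0.0, 0.985, 0.172, 0.0]
wrist_force: [0.6, -0.9, 0.9]
opening: 0.3
gripper_force: 0.0
```

Call:
arm_command --plan '[{"linear": [0.021, 0.028, 0], "spin": 0.4, "jaw": 0}, {"linear": [0.021, 0.028, 0], "spin": 0.4, "jaw": 0}, {"linear": [0.021, 0.028, 0], "spin": 0.4, "jaw": 0}, {"linear": [0.021, 0.028, 0], "spin": 0.4, "jaw": 0}, {"linear": [0.021, 0.028, 0], "spin": 0.4, "jaw": 0}]'

```text
clock: 1.7
tcp_pos: [472.2, -131.9, 231.3]
ee_rot: [0.0, 0.982, 0.189, 0.0]
wrist_force: [0.7, -0.5, 0.6]
opening: 0.2
gripper_force: 0.0
```

Call:
arm_command --plan '[{"linear": [0.021, 0.028, 0], "spin": 0.4, "jaw": 0}, {"linear": [0.021, 0.028, 0], "spin": 0.4, "jaw": 0}, {"linear": [0.021, 0.028, 0], "spin": 0.4, "jaw": 0}, {"linear": [0.021, 0.025, 0], "spin": 0.4, "jaw": 0}, {"linear": [0, 0, 0], "spin": 0.4, "jaw": 0}]'

```text
clock: 2.2
tcp_pos: [557.0, -21.6, 230.6]
ee_rot: [-0.001, 0.978, 0.208, -0.0]
wrist_force: [-0.2, -1.0, -0.8]
opening: -0.1
gripper_force: 0.0
```

Call:
arm_command --plan '[{"linear": [0.015, 0.013, -0.035], "spin": 0, "jaw": 0}, {"linear": [0.014, 0.013, -0.035], "spin": 0, "jaw": 0}, {"linear": [0, 0, -0.04], "spin": 0, "jaw": 0}, {"linear": [0, 0, -0.04], "spin": 0, "jaw": 0}, {"linear": [0, 0, -0.02], "spin": 0, "jaw": 0}]'

```text
clock: 2.7
tcp_pos: [582.8, 1.6, 57.7]
ee_rot: [-0.001, 0.979, 0.206, -0.002]
wrist_force: [-0.9, -0.0, 0.4]
opening: 0.0
gripper_force: 0.0
```

```bash
python3 - <<'E'
from h import *
s=sensors.observe(); print(s["tcp_pos"],s["wrist_force"])
for n,y,x in(("scene",(130,250),(240,400)),("top",(130,230),(250,390))):
    c=imaging.get_image(n); cv2.imwrite(f"pics/{n}2.png",cv2.resize(c["image"][y[0]:y[1],x[0]:x[1]],None,fx=5,fy=5,interpolation=cv2.INTER_CUBIC))
    R=np.array(c["rvec"],float); print(n,cv2.projectPoints(np.array([s["tcp_pos"]]),R,np.array(c["tvec"],float),np.array(c["mtx"]),None)[0])
    for o in orange(c):
        p=plane(c,o[1:3],36.8)
        if 540<p[0]<640 and abs(p[1])<60: print(n,o[:3],p.round(1))
E
```

```text
[582.76753193   1.57860782  57.70244054] [-0.88687027 -0.02244044  0.40615186]
scene [[[314.87393113 199.0184089 ]]]
scene (92.5, 316.32792792792793, 204.88108108108108) [585.6   4.6  36.8]
top [[[319.38007584 197.50000431]]]
```

View pics/scene2.png

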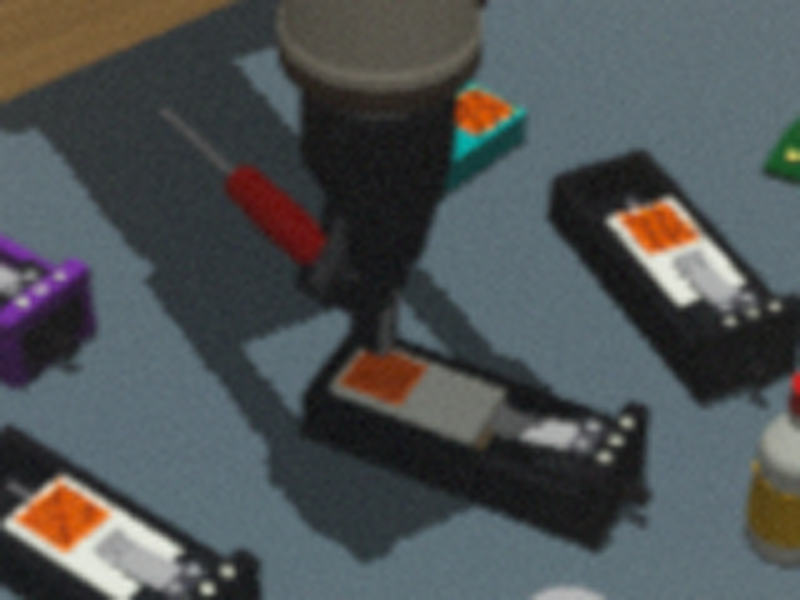

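The scene crop shows the closed fingertips over the patch, tip at about (385,350) and patch at (383,375). I'll let the arm settle, then creep down.

Call:
arm_command --plan '[{"linear": [0, 0, -0.008], "spin": 0, "jaw": 0}, {"linear": [0, 0, -0.005], "spin": 0, "jaw": 0}, {"linear": [0, 0, 0], "spin": 0, "jaw": 0}, {"linear": [0, 0, 0], "spin": 0, "jaw": 0}]'

```text
clock: 3.2
tcp_pos: [584.9, 1.7, 49.0]
ee_rot: [0.0, 0.979, 0.206, 0.0]
wrist_force: [-0.2, 0.4, 0.0]
opening: 0.0
gripper_force: 0.0
```

Call:
arm_command --plan '[{"linear": [0.001, 0.0025, -0.005], "spin": 0, "jaw": 0}, {"linear": [0, 0, -0.004], "spin": 0, "jaw": 0}, {"linear": [0, 0, -0.001], "spin": 0, "jaw": 0}, {"linear": [0, 0, -0.001], "spin": 0, "jaw": 0}, {"linear": [0, 0, 0], "spin": 0, "jaw": 0}]'

```text
clock: 3.7
tcp_pos: [585.5, 4.2, 37.2]
ee_rot: [-0.0, 0.979, 0.206, -0.0]
wrist_force: [-0.3, -0.6, -0.2]
opening: 0.1
gripper_force: 0.0
```

Call:
arm_command --plan '[{"linear": [0, 0, -0.001], "spin": 0, "jaw": 0}, {"linear": [0, 0, -0.001], "spin": 0, "jaw": 0}, {"linear": [0, 0, 0], "spin": 0, "jaw": 0}]'

```text
clock: 4.0
tcp_pos: [586.4, 4.1, 36.8]
ee_rot: [0.0, 0.979, 0.206, 0.001]
wrist_force: [-3.5, 0.4, 16.5]
opening: -0.1
gripper_force: 7.9
```

Call:
arm_command --plan '[{"linear": [0, 0, -0.0005], "spin": 0, "jaw": 0}, {"linear": [0.0018, 0.0008, 0], "spin": 0, "jaw": 0}, {"linear": [0.0018, 0.0008, 0], "spin": 0, "jaw": 0}, {"linear": [0, 0, 0], "spin": 0, "jaw": 0}]'

```text
clock: 4.4
tcp_pos: [590.5, 5.6, 36.8]
ee_rot: [0.001, 0.979, 0.206, 0.002]
wrist_force: [-1.3, -0.4, 18.8]
opening: -0.1
gripper_force: 9.9
```

Call:
arm_command --plan '[{"linear": [0.0018, 0.0008, -0.0003], "spin": 0, "jaw": 0}, {"linear": [0.0018, 0.0008, 0], "spin": 0, "jaw": 0}, {"linear": [0.0018, 0.0008, 0], "spin": 0, "jaw": 0}, {"linear": [0.0018, 0.0008, 0], "spin": 0, "jaw": 0}]'

```text
clock: 4.8
tcp_pos: [596.6, 8.1, 36.7]
ee_rot: [0.001, 0.979, 0.206, 0.0]
wrist_force: [-19.2, -9.0, 32.6]
opening: -0.1
gripper_force: 16.5
```

```bash
python3 - <<'E'
from h import *
print(sensors.observe()["tcp_pos"])
c=imaging.get_image("scene"); cv2.imwrite("pics/scene3.png",cv2.resize(c["image"][180:250,280:390],None,fx=6,fy=6,interpolation=cv2.INTER_CUBIC))
E
```

```text
[596.56164565   8.14368011  36.72871871]
```

View pics/scene3.png

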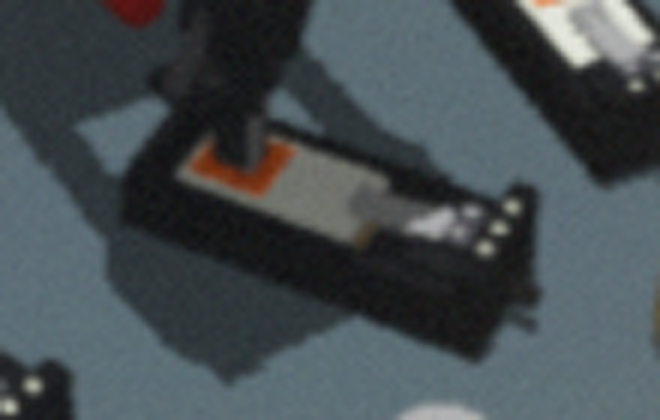

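The crop shows the fingertips planted on the patch at about (245,165) and the pack gone forward with them. Its nose edge is at the leaf lip, around (375,200), and the horizontal force shows it wedging. I'll continue.

Call:
arm_command --plan '[{"linear": [0.0018, 0.0008, 0], "spin": 0, "jaw": 0}, {"linear": [0.0018, 0.0008, 0], "spin": 0, "jaw": 0}, {"linear": [0.0009, 0.0004, 0], "spin": 0, "jaw": 0}]'

```text
clock: 5.15
tcp_pos: [601.6, 10.4, 36.8]
ee_rot: [0.001, 0.979, 0.206, 0.001]
wrist_force: [-9.5, -4.6, 26.9]
opening: -0.0
gripper_force: 13.6
```

Call:
arm_command --plan '[{"linear": [0.0018, 0.0008, 0], "spin": 0, "jaw": 0}, {"linear": [0.0018, 0.0008, 0], "spin": 0, "jaw": 0}, {"linear": [0.0018, 0.0008, 0], "spin": 0, "jaw": 0}, {"linear": [0.0018, 0.0008, 0], "spin": 0, "jaw": 0}]'

```text
clock: 5.55
tcp_pos: [608.7, 13.6, 36.7]
ee_rot: [0.001, 0.979, 0.206, 0.001]
wrist_force: [-9.9, -4.8, 27.9]
opening: -0.0
gripper_force: 13.6
```

Call:
arm_command --plan '[{"linear": [0.0018, 0.0008, 0], "spin": 0, "jaw": 0}, {"linear": [0.0018, 0.0008, 0], "spin": 0, "jaw": 0}, {"linear": [0.0018, 0.0008, 0], "spin": 0, "jaw": 0}, {"linear": [0.0009, 0.0004, 0], "spin": 0, "jaw": 0}]'

```text
clock: 5.95
tcp_pos: [615.1, 16.4, 36.7]
ee_rot: [0.001, 0.979, 0.206, 0.001]
wrist_force: [-10.3, -4.5, 26.4]
opening: 0.1
gripper_force: 13.3
```

Call:
arm_command --plan '[{"linear": [0.0009, 0.0004, 0], "spin": 0, "jaw": 0}, {"linear": [0.0009, 0.0004, 0], "spin": 0, "jaw": 0}, {"linear": [0.0009, 0.0004, 0], "spin": 0, "jaw": 0}, {"linear": [0.0009, 0.0004, 0], "spin": 0, "jaw": 0}]'

```text
clock: 6.35
tcp_pos: [618.6, 18.0, 36.7]
ee_rot: [0.001, 0.979, 0.206, 0.001]
wrist_force: [-10.2, -4.6, 26.2]
opening: 0.0
gripper_force: 13.1
```

Call:
arm_command --plan '[{"linear": [0.0009, 0.0004, 0], "spin": 0, "jaw": 0}, {"linear": [0.0009, 0.0004, 0], "spin": 0, "jaw": 0}]'

```text
clock: 6.55
tcp_pos: [620.2, 18.7, 36.7]
ee_rot: [0.001, 0.979, 0.206, 0.001]
wrist_force: [-17.8, -8.3, 33.2]
opening: 0.3
gripper_force: 16.4
```

Force is rising at 36.9 mm of travel, so the pack is probably at the terminal wall. I'll nudge once more to confirm.

Call:
arm_command --plan '[{"linear": [0.0005, 0.0002, 0], "spin": 0, "jaw": 0}, {"linear": [0, 0, 0], "spin": 0, "jaw": 0}]'

```text
clock: 6.75
tcp_pos: [620.2, 18.7, 36.7]
ee_rot: [0.001, 0.979, 0.206, -0.0]
wrist_force: [-16.2, -7.6, 31.4]
opening: 0.0
gripper_force: 15.6
```

The TCP has stalled at the wall, so the pack is home. I'll lift straight up and swing back.

Call:
arm_command --plan '[{"linear": [0, 0, 0.004], "spin": 0, "jaw": 0}, {"linear": [0, 0, 0.02], "spin": 0, "jaw": 0}, {"linear": [0, 0, 0.04], "spin": 0, "jaw": 0}, {"linear": [0, 0, 0.045], "spin": 0, "jaw": 0}, {"linear": [-0.03, 0, 0.045], "spin": 0, "jaw": 0}]'

```text
clock: 7.25
tcp_pos: [593.6, 19.5, 186.7]
ee_rot: [0.0, 0.979, 0.206, 0.0]
wrist_force: [0.4, 0.2, 0.6]
opening: -0.3
gripper_force: 0.0
```

Call:
arm_command --plan '[{"linear": [-0.045, 0, 0.01], "spin": 0, "jaw": 0}, {"linear": [-0.045, 0, 0], "spin": 0, "jaw": 0}, {"linear": [-0.045, 0, 0], "spin": 0, "jaw": 0}, {"linear": [0, 0, 0], "spin": 0, "jaw": 0}]'

```text
clock: 7.65
tcp_pos: [453.7, 20.0, 195.6]
ee_rot: [0.0, 0.978, 0.206, 0.0]
wrist_force: [1.9, -0.3, -0.7]
opening: 0.2
gripper_force: 0.0
```

```bash
python3 - <<'E'
from h import *
s=sensors.observe(); print(s["tcp_pos"],s["wrist_force"])
c1=imaging.get_image("scene"); c2=imaging.get_image("top")
a=cv2.resize(c2["image"][140:230,230:410],None,fx=4.4,fy=4.4,interpolation=cv2.INTER_CUBIC); cv2.imwrite("pics/z4.png",a)
for c in(c1,c2):
    for o in orange(c):
        p=plane(c,o[1:3],36.8)
        if 540<p[0]<660 and abs(p[1])<220: print(o[:3],p.round(1))
E
```

```text
[453.67336319  19.99044431 195.62799876] [ 1.86797913 -0.29665051 -0.70391686]
(111.0, 252.0990990990991, 232.95495495495496) [ 566.8 -183.9   36.8]
(94.0, 328.75, 209.35638297872342) [618.6  19.8  36.8]
(74.0, 371.4189189189189, 175.20945945945945) [586.1 203.4  36.8]
(90.0, 381.7944444444444, 201.6) [ 569.1 -184.7   36.8]
(89.5, 253.09310986964616, 197.20856610800743) [588.9 202.   36.8]
(89.0, 313.69850187265916, 185.3895131086142) [621.5  18.5  36.8]
```

View pics/z4.png

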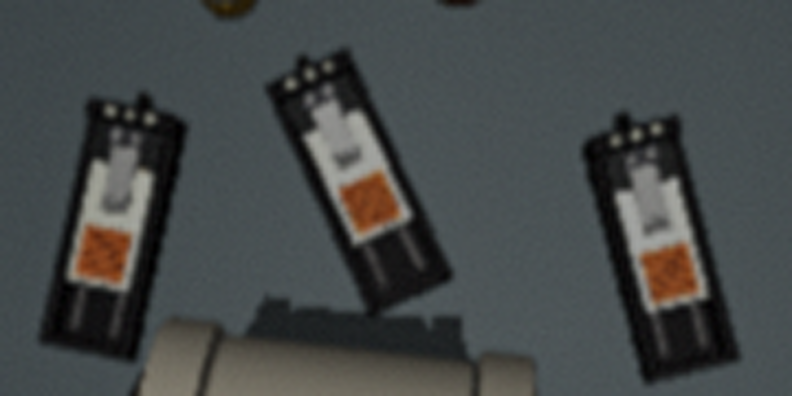

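The middle pack now sits under its leaf at about (350,155), just like its neighbours. The patch moved 37 mm and the other two packs have not shifted.

```bash
python3 -c "
from cell import manip; print(manip.sign_off())"
```

```text
the job is handed in; nothing more can be done
None
```

The middle pack was slid about 37 mm under its leaf spring until it stopped against the terminal wall, the fingers were lifted clear, the other two packs show no movement in the final images, and the job is handed in (sign-off returned no verdict).

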